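# Secure the screwdriver in its transport cradle

## Task

Lay the screwdriver in its cradle, handle in the wide V and blade in the narrow V, and let go of it. Then swing the retaining bar over the handle and press its tab down until the catch snaps and the bar stays fully home. Leave the side cutters, the steel puck and the marker pen where they are.

Things in the scene. Friction and masses are not known exactly. Their poses are not given: they have to be found in the camera images.
- driver_grip (a point): Screwdriver, 199 mm long, loose on the worktop, 0.085 kg: round amber handle 27 mm thick and 92 mm long, round steel shank 6 mm thick. This point is on its axis in the handle, 20 mm from the handle's shank end, 72 mm from its butt, 13.5 mm above the worktop as it lies. It can roll (and this point's axes with it): take its direction from this point to driver_tip.
- driver_tip (a point): Point on the same screwdriver's axis near the end of its shank, 116 mm from driver_grip and 10 mm from the very tip.
- cradle: Fixed tool cradle: aluminium base plate 110 mm (its x) by 230 mm (y) by 8 mm high, two black V supports, a hinged bar. Origin: centre of its underside, on the worktop; z up; its y points away from the robot within 0.25 rad, so x to the robot's right. The screwdriver belongs along its y, butt towards -y, driver_grip best at y = -28 mm (25 mm either way will do). Only the plate is under that.
- wide_v (a point): Where the tool's axis passes over the wide V, which takes the handle: cradle x = 0, y = -88 mm, 46 mm above the worktop. The V is 18 mm thick along y, its sides at 45 degrees; it centres a handle lowered up to 12 mm off the middle.
- narrow_v (a point): Where the tool's axis passes over the narrow V, which takes the shank: cradle x = 0, y = +60 mm, 46 mm above the worktop. The V is 10 mm thick along y, its sides at 45 degrees; it centres a shank up to 12 mm off.
- bar (a joint): Angle of the bar, rad: 0 = fully home over the handle, 1.57 = straight up, 2.0 = stop, leaning out to the cradle's -x. Starts at 1.8 to 2.0. Turns freely: pushed back towards +x, past the vertical to about 1.2, it falls until its tongue rests on the catch at about 0.17. There the tab needs 8 to 10 N down; half-way down the catch snaps and draws the bar home, where it stays.
- bar_tab (a point): Centre of the upper face of the black ribbed tab, 28 mm (along the bar) x 30 x 9 mm, at the bar's free end, 81 mm from the hinge. Home: level, at cradle x = +47, y = -88 mm, 70 mm above the worktop; resting on the catch some 14 mm higher. The steel bar is 14 mm wide, 5 mm thick, 95 mm long from hinge to end. With the bar open this face looks to the cradle's -x.
- bar_hinge (a point): Hinge axis of the bar, parallel to the cradle's y, at cradle x = -34 mm, y = -88 mm, 65 mm above the worktop; the cheeks beside it reach 74 mm. Standing open, the bar reaches some 160 mm above the worktop.
- cutters: Side cutters with red handles, 44 x 145 x 12 mm, lying to the right of the screwdriver; a bystander. Origin: centre of its underside.
- puck: Turned steel puck, 56 mm in diameter, 26 mm high; near the front, left of the cradle; a bystander. Origin: centre of its underside.
- pen: White and black marker pen, 126 mm long, lying on the left; a bystander. Origin: centre of its underside.

How it is judged:
On the way, in this order (a step that is already met when the one before it is completed fails the run):
1. the screwdriver lies in both V supports and is let go, the bar not yet over it (z of driver_grip in the frame of cradle between 0.041 and 0.051 m and x of driver_grip in the frame of cradle between -0.006 and 0.006 m and z of driver_tip in the frame of cradle between 0.04 and 0.052 m and contact force between the fingers and driver below 0.1 N and value of joint bar above 0.9 rad), for 0.2 s.
2. the bar is pressed through the snap and home (value of joint bar below 0.04 rad), for 0.2 s.
At the end, for the whole second after the job is handed in: The screwdriver lies at rest in both V supports, handle in the wide one and blade towards the narrow one (axis within 6 mm sideways and 5 mm in height of its seat, within about 25 mm along it), and the bar is snapped home over the handle (within 0.04 rad of 0) (value of joint bar below 0.04 rad and z of driver_grip in the frame of cradle between 0.041 and 0.051 m and x of driver_grip in the frame of cradle between -0.006 and 0.006 m and y of driver_grip in the frame of cradle between -0.054 and -0.002 m and y of driver_tip in the frame of cradle above 0.05 m and z of driver_tip in the frame of cradle between 0.04 and 0.052 m and x of driver_tip in the frame of cradle between -0.008 and 0.008 m and linear speed of driver below 0.02 m/s); the robot touches nothing.
It fails at once if the side cutters, puck or pen moved by more than 30 mm (distance of any of cutters, puck, pen from where it was at the start of the episode above 0.03 m).
It also fails if it takes over 51 s, if anything falls off the work surface, if the arm or the gripper's body presses on something with over 40 N, if the wrist force passes 120 N, or if a joint passes its speed limit or range.

## Robot

A 6-joint arm with a two-finger parallel gripper is mounted at the origin on a cart in front of the work surface, level with it; the furniture and walls round the work are solid. World frame = base frame: x ahead of the robot, y to its left, z up, the work surface at z = 0. Lengths are in m, angles in rad, forces in N, time in s.
With the tool pointing down it reaches from about 0.25 to 0.775 m from the base axis. Payload 4 kg.
Tool frame: the origin (TCP) lies on the centre line of the jaws, within the pads' length; the fingertips stand 14 mm ahead of it and the grasp point (between the pads) lies 5 mm behind it (robot.tcp_to_tips is the distance from the TCP to the fingertips, in m); z points along the fingers, y is the line along which they close (so a half turn about z gives the same grasp; the last joint's range is limited). The gripper opens to 94 mm and grips with 3 to 60 N. Pads are 16 mm wide; open, the fingers measure 119 mm over their backs; the gripper's body (75 mm by 177 mm) begins 78 mm behind the grasp point.
Start: joints at [-1.427, 0.087, 1.371, -0, 1.684, -0.103], TCP at [0.134, -0.533, 0.199] pointing down, gripper open.
Joint ranges: [-3.1, 3.1], [-0.76, 2.03], [0.27, 2.55], [-1.08, 4.22], [0.17, 2.65], [-2.57, 2.57]. Speed limits (rad/s): [2.79, 2.79, 3.14, 3.14, 3.14, 3.14].

## Interface

Orientations are given as [roll, pitch, yaw] about the fixed x, y, z axes, in that order (R = Rz(yaw) Ry(pitch) Rx(roll)).
In Python, from bench import robot gives the robot as it stands.
- The arm moves only by the tool carry_out, never from a script. Its argument "increments" is a list of rows, each a list of 3 entries, a list of its own where there are three numbers: the closure in counts, from 0 (fully open) to 255 (shut), then the shift along the tool's x, y, z in mm, then the turn about the tool's z in degrees. In form: [[fingers, [dx, dy, dz], twist], ...]. A call has 1 to 8 rows; each row shifts and turns the commanded pose from where the row before left it, along the tool's axes as they then stand; what a row does not reach is not made up. A row lasts 1/10 s, in which the tool goes at most 50 mm and 8.59 degrees, less where a joint would pass 70% of its speed; a pose out of reach is approached as far as the arm can. A call with a gripper value outside its range is refused whole. The fingers move at their own pace and stop on an object; the grip force is fixed at half the most. Time passes only in rows, so rows that do not move let the fingers close. It gives the time, the measured TCP pose, the force, the opening and the grip force at its end, in the units of the state.
- robot.get_obs(): the state, without advancing time (a new reading comes with each control period).
- robot.snapshot(name): name is "side" or "top" or "wrist"; returns the picture (480x640x3 uint8, blue, green, red); there is no depth.
- robot.get_calibration(name): a dict with "vfov" (degrees; the focal length in pixels is half the picture's height over the tangent of half this angle, whatever the lens; pixels are square), "cx", "cy" (the principal point, pixels), "T" (4x4, takes a point from camera to world coordinates). Camera axes: x right, y down, z forward; pixel columns grow to the right and rows downward; lengths in m; the calibration is good to about 2 mm. A picture is of the moment at which its call begins: read the wrist's pose just before it. get_calibration takes no time and is no camera call; for the wrist camera it gives the pose at the moment of the call.
- robot.close_job(): hands the job in; it is judged then, once.
The state is a dict: "time": time; "joint_positions": joint angles; "qvel": joint speeds; "joint_torque": joint torques, N m; "tool_pos": TCP position; "ee_rot": TCP orientation; "wrist_force": force on the tool from outside, world axes, zero at the start; "wrist_torque": the same for the moment, N m; "width": finger opening in m; "finger_force": force on a finger pad.
Only numpy, scipy, OpenCV 4.12 (cv2) and the standard library are available. Lean on these libraries where they do the work, as an engineer would, in place of code of your own. Each camera call takes 0.05 s, during which the arm holds its last target. There are 200 camera calls.

## Working session

There is one attempt and no reset: what is moved stays moved. The work goes in short steps, Python scripts to look and compute and a tool call to move; the robot and the scene stay as the last step left them, time stands still between calls to the robot, and variables do not carry over. Pictures are saved under pics/ and viewed, at most 10 in all, crops included, and the job is handed in when it is done.

Besides the shell and the picture viewer there is one more tool, called by a JSON object that holds its "api" and its "payload". carry_out: Moves the arm, as the interface text tells. Its arguments: {"type":"object","properties":{"increments":{"type":"array","items":{"type":"array"}}},"required":["increments"]}

```bash
mkdir -p pics
cat > h.py <<'E'
import numpy as np, cv2
from bench import robot
def ray(cal,u,v):
    f=240/np.tan(np.radians(cal['vfov'])/2); T=np.array(cal['T'])
    d=T[:3,:3]@np.array([(u-cal['cx'])/f,(v-cal['cy'])/f,1.]); return T[:3,3],d
def onz(cal,u,v,z):
    o,d=ray(cal,u,v); return (o+d*(z-o[2])/d[2])
def proj(cal,p):
    f=240/np.tan(np.radians(cal['vfov'])/2); T=np.array(cal['T'])
    q=T[:3,:3].T@(np.array(p)-T[:3,3]); return q[:2]/q[2]*f+[cal['cx'],cal['cy']]
E
python3 - <<'E'
from h import *
for n in ('top','side'):
    cv2.imwrite(f'pics/{n}0.png',robot.snapshot(n)); c=robot.get_calibration(n); print(n,c)
print(robot.get_obs())
E
```

```text
top {'vfov': 50.47114861738816, 'cx': 317.79711692278903, 'cy': 240.3432912326723, 'T': array([[ 0.02541721, -0.99516247,  0.09489792,  0.409359  ],
       [-0.99943927, -0.02736625, -0.01929346, -0.14999665],
       [ 0.02179713, -0.09435432, -0.99530003,  1.19369872],
       [ 0.        ,  0.        ,  0.        ,  1.        ]])}
side {'vfov': 57.77097357124632, 'cx': 326.03168574554337, 'cy': 242.58756871305923, 'T': array([[-0.8169205 , -0.29883127,  0.49329582, -0.01305136],
       [-0.57666063,  0.43828567, -0.6894695 ,  0.5469268 ],
       [-0.01016944, -0.84770605, -0.53036878,  0.62217013],
       [ 0.        ,  0.        ,  0.        ,  1.        ]])}
{'time': 0.1, 'joint_positions': array([-1.42711362e+00,  8.78834030e-02,  1.37206916e+00, -2.69307132e-05,
        1.68359730e+00, -1.03140614e-01]), 'qvel': array([ 4.87367994e-05, -6.03407618e-04, -3.66555609e-03, -1.05601837e-03,
       -1.57527293e-03,  3.95106421e-04]), 'joint_torque': array([ 2.22318304e-03, -3.41251910e+01, -3.03302479e+01,  7.19781895e-02,
        3.04568990e-02, -9.53756285e-05]), 'tool_pos': array([ 0.13427177, -0.53284675,  0.1981372 ]), 'ee_rot': array([-3.13964309e+00, -1.74886418e-04,  2.46820141e-01]), 'wrist_force': array([ 0.16961638, -0.84859429,  0.16066513]), 'wrist_torque': array([ 0.01160319, -0.00962766,  0.06927208]), 'finger_force': 0.0, 'width': 0.09371977375661196}
```

View pics/top0.png

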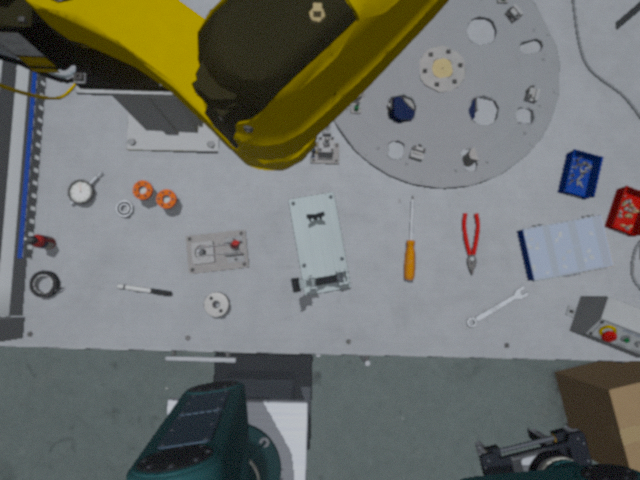

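View pics/side0.png

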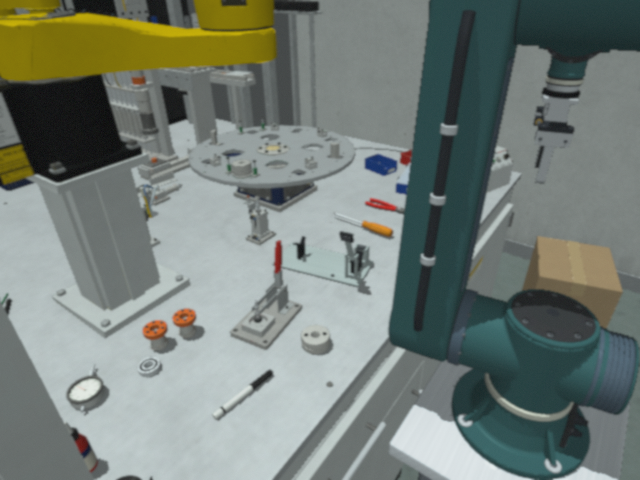

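The top view shows the screwdriver with its orange handle at (410,262) and tip near (412,197). The cradle plate has corners at about (291,197), (335,193) and (349,283), with its bar and wide V at (315,285). The puck is at (217,304), the pen at (145,290) and the cutters at (471,243). A yellow machine overhangs the area near (270,165).

Run:
```python
from h import *
im=cv2.imread('pics/top0.png'); c=robot.get_calibration('top'); s=robot.get_calibration('side')
hsv=cv2.cvtColor(im,cv2.COLOR_BGR2HSV)
m=cv2.inRange(hsv,(10,120,100),(25,255,255)); m[:225]=0;m[300:]=0;m[:,:390]=0;m[:,430:]=0
ys,xs=np.nonzero(m); print(len(xs),xs.min(),xs.max(),ys.min(),ys.max())
vx,vy,x0,y0=cv2.fitLine(np.c_[xs,ys].astype(np.float32),2,0,.01,.01).ravel(); print(vx,vy,x0,y0)
for p in [(x0,y0),(409.5,281),(412.5,197)]: print('drv',onz(c,*p,.0135))
for p in [(290,197),(335,193),(349,283),(298,288)]: print('plate',onz(c,*p,.008))
print('cutters',onz(c,471,243,.01))
# yellow tip triangulate
o1,d1=ray(c,270,165);o2,d2=ray(s,273,45)
t=np.linalg.lstsq(np.c_[d1,-d2],o2-o1,rcond=None)[0];print(o1+d1*t[0],o2+d2*t[1])
a=cv2.resize(im[170:320,270:480],None,fx=3.6,fy=3.6,interpolation=cv2.INTER_CUBIC)
cv2.imwrite('pics/c1.png',a)
```

```text
335 405 414 241 279
0.03711654 -0.999311 409.46866 260.6836
drv [ 0.48018643 -0.38756083  0.0135    ]
drv [ 0.43301012 -0.38802855  0.0135    ]
drv [ 0.6306223  -0.39347691  0.0135    ]
plate [ 0.62313939 -0.10490034  0.008     ]
plate [ 0.63582222 -0.21075427  0.008     ]
plate [ 0.42485024 -0.24802401  0.008     ]
plate [ 0.41026991 -0.12993727  0.008     ]
cutters [ 0.52584971 -0.5330632   0.01      ]
[ 0.57589611 -0.09542227  0.51063703] [ 0.56617284 -0.10354866  0.50761713]
```

View pics/c1.png

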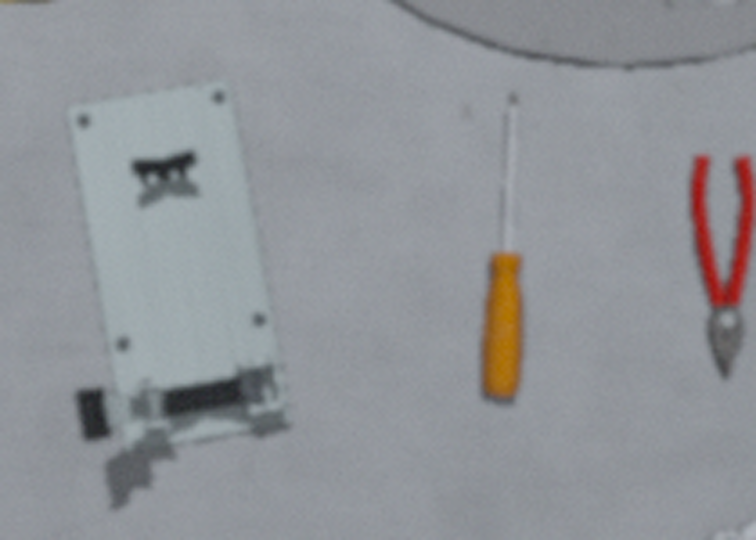

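The close crop shows the plate with its top edge from (69,107) to (232,84), the right edge running down to (288,428), and the open bar's tab at (92,414). The driver's handle spans rows 255–400 near column 503. I'm moving above the driver.

{"api": "carry_out", "payload": {"increments": [[0, [40, -15, 0], 7.8], [0, [44, -18, 0], 7.8], [0, [46, -19, 0], 0], [0, [46, -19, 0], 0], [0, [46, -19, 0], 0], [0, [46, -19, 0], 0], [0, [46, -19, 0], 0], [0, [46, -19, 0], 0]]}}

```text
time: 0.9
tool_pos: [0.4908, -0.3779, 0.1986]
ee_rot: [-3.141, 0.001, -0.023]
wrist_force: [0.7, -1.2, -0.1]
width: 0.0938
finger_force: 0.0
```

{"api": "carry_out", "payload": {"increments": [[0, [0, 0, 0], 0], [0, [0, 0, 0], 0]]}}

```text
time: 1.1
tool_pos: [0.4897, -0.3783, 0.198]
ee_rot: [-3.141, 0.002, -0.021]
wrist_force: [-0.2, -0.3, -1.1]
width: 0.0937
finger_force: 0.0
```

Run:
```python
from h import *
o=robot.get_obs();print(o['time'],o['tool_pos'],o['ee_rot'])
c=robot.get_calibration('wrist');print(c);np.save('w1.npy',c)
cv2.imwrite('pics/w1.png',robot.snapshot('wrist'))
```

```text
1.1 [ 0.48965916 -0.37827349  0.19796874] [-3.14063824e+00  2.14181449e-03 -2.11032889e-02]
{'vfov': 59.792954916713896, 'cx': 317.51684794352917, 'cy': 238.63465145586787, 'T': array([[-0.02110131, -0.96632793, -0.25644702,  0.56407117],
       [-0.99977619,  0.02000622,  0.0068787 , -0.38022136],
       [-0.00151655,  0.25653477, -0.96653381,  0.38300851],
       [ 0.        ,  0.        ,  0.        ,  1.        ]])}
```

View pics/w1.png

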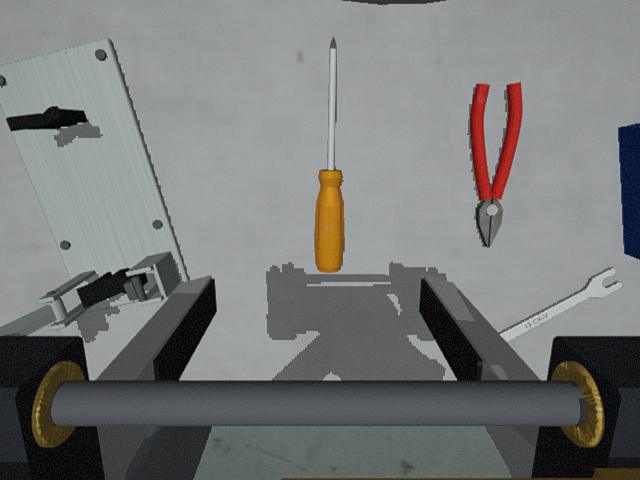

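The wrist view shows the driver tip at (333,38), the handle's shank end at (330,171) and its butt at (328,271). The plate's right edge runs from (111,40) to about (187,279).

Run:
```python
from h import *
c=np.load('w1.npy',allow_pickle=True).item(); o=robot.get_obs()
tip=onz(c,333,38,.0135);e=onz(c,330.5,171,.0135);b=onz(c,328.5,271,.0135)
d=(tip-b)[:2];L=np.linalg.norm(d);d/=L;print(tip,e,b,L,'ang',np.arctan2(d[1],d[0]))
g=(b[:2]+d*.072+tip[:2]-d*.126)/2; print('grip',g)
R=cv2.Rodrigues(np.array([0,0,o['ee_rot'][2]]))[0]
D=np.r_[g+d*.002,0.017]-o['tool_pos']; print('tool move mm',1000*np.array([R[:,0]@D,-R[:,1]@D,-D[2]]))
p=onz(c,111,40,.008);q=onz(c,187,279,.008);v=(p-q)[:2]
a=np.arctan2(v[1],v[0]);y=np.array([np.cos(a),np.sin(a)]);x=np.array([y[1],-y[0]])
print('edge',p,q,'yaw',a)
ctr=p[:2]-.055*x-.115*y;print('ctr',ctr)
# from top
t=robot.get_calibration('top')
P=[onz(t,270+u/3.6,170+w/3.6,.008)[:2] for u,w in((69,107),(232,84),(288,428))]
print('top corners',P, 'ctr',(P[0]+P[2])/2,'yaw',np.arctan2(*(P[1]-P[2])[::-1]),np.linalg.norm(P[1]-P[2]),np.linalg.norm(P[0]-P[1]))
# narrow V centre in wrist
print('nv wrist',onz(c,48,118,.04), 'pred',ctr+.06*y)
```

```text
[ 0.63432762 -0.3937217   0.0135    ] [ 0.52722333 -0.39028544  0.0135    ] [ 0.43451421 -0.38719849  0.0135    ] 0.19991986585436683 ang -0.03263493348766889
grip [ 0.50743529 -0.38957911]
tool move mm [ 20.91619461  10.12810882 181.38390007]
edge [ 0.6377793 -0.2106248  0.008    ] [ 0.42729859 -0.25216733  0.008     ] yaw 0.19486522329455871
ctr [ 0.51430593 -0.17893369]
top corners [array([ 0.61659449, -0.10313944]), array([ 0.63498573, -0.20945912]), array([ 0.41128664, -0.25061616])] ctr [ 0.51394056 -0.1768778 ] yaw 0.18194913075460156 0.22745369794921938 0.10789862010821784
nv wrist [ 0.5760927  -0.16689683  0.04      ] pred [ 0.57317036 -0.16731563]
```

{"api": "carry_out", "payload": {"increments": [[0, [11, 5, 45], 0.7], [0, [10, 5, 45], 0], [0, [0, 0, 45], 0], [0, [0, 0, 30], 0], [0, [0, 0, 12], 0], [0, [0, 0, 4], 0], [0, [0, 0, 0], 0], [0, [0, 0, 0], 0]]}}

```text
time: 1.95
tool_pos: [0.5109, -0.3913, 0.0211]
ee_rot: [3.138, -0.004, -0.036]
wrist_force: [-0.0, -0.0, -0.2]
width: 0.0941
finger_force: 0.0
```

{"api": "carry_out", "payload": {"increments": [[255, [0, 0, 0], 0], [255, [0, 0, 0], 0], [255, [0, 0, 0], 0], [255, [0, 0, 0], 0], [255, [0, 0, 0], 0], [255, [0, 0, 0], 0], [255, [0, 0, 0], 0], [255, [0, 0, 0], 0]]}}

```text
time: 2.75
tool_pos: [0.5099, -0.3897, 0.0181]
ee_rot: [-3.142, 0.0, -0.036]
wrist_force: [0.6, 1.1, 0.1]
width: 0.0336
finger_force: 0.0
```

{"api": "carry_out", "payload": {"increments": [[255, [0, 0, 0], 0], [255, [0, 0, 0], 0], [255, [0, 0, 0], 0], [255, [0, 0, 0], 0]]}}

```text
time: 3.15
tool_pos: [0.511, -0.3912, 0.0213]
ee_rot: [3.138, -0.003, -0.036]
wrist_force: [-0.0, 0.4, 7.6]
width: 0.0024
finger_force: 4.1
```

Run:
```python
from h import *
o=robot.get_obs();print(o['time'],o['tool_pos'],o['ee_rot'],o['width'],o['finger_force'],o['wrist_force'],o['wrist_torque'])
im=robot.snapshot('wrist'); s=robot.snapshot('side')
cv2.imwrite('pics/w2.png',np.hstack([cv2.resize(im,(400,300)),cv2.resize(s[150:330,300:540],(400,300))]))
```

```text
3.15 [ 0.51100179 -0.39120018  0.0213201 ] [ 3.13802233e+00 -3.12900555e-03 -3.56932106e-02] 0.002441888840475756 4.110680856392719 [-3.68524870e-03  4.16771679e-01  7.57495374e+00] [0.09244105 0.26030441 0.0299718 ]
```

View pics/w2.png

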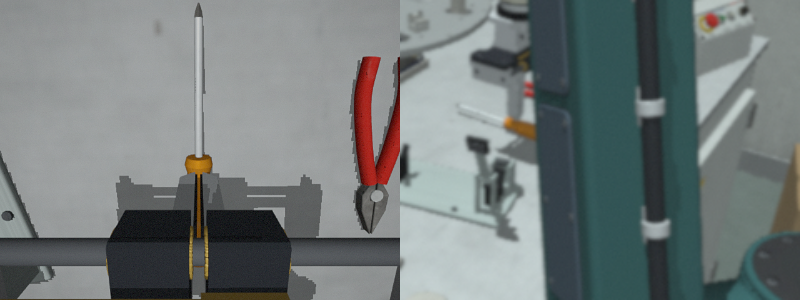

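Run:
```python
from h import *
print([ (a,getattr(robot,a)) for a in dir(robot) if a.startswith('tcp')])
im=robot.snapshot('wrist'); cv2.imwrite('pics/w3.png',cv2.resize(im[220:480,160:480],None,fx=2.3,fy=2.3,interpolation=cv2.INTER_CUBIC))
o=robot.get_obs();print(o['time'],o['tool_pos'],o['width'],o['finger_force'],o['wrist_force'])
```

```text
[('tcp_to_tips', 0.014)]
3.3 [ 0.51115487 -0.39126601  0.02140988] 0.0005929274421793659 4.016384328715503 [-0.39887491  0.86328388  8.80359337]
```

View pics/w3.png

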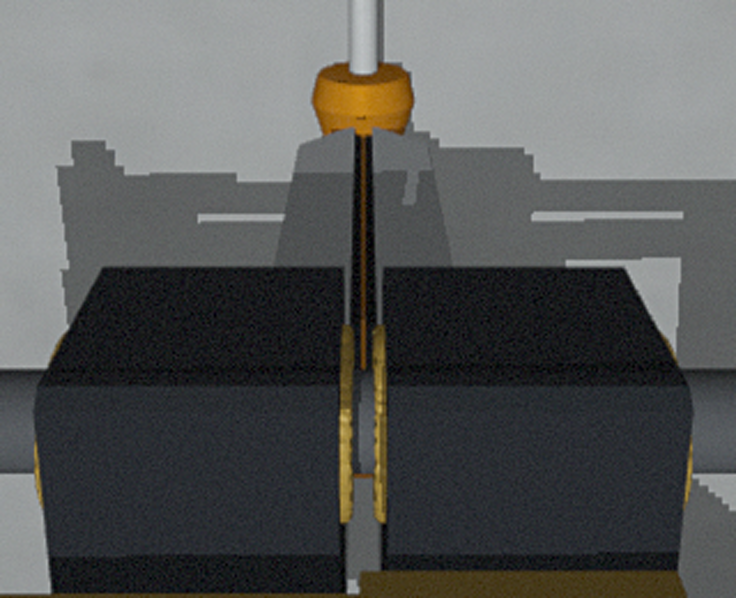

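The wrist crop shows the two fingertips shut on top of the handle's neck at (360,130): they slid over it, so the tips stood too high. I'll open up and feel for the worktop.

{"api": "carry_out", "payload": {"increments": [[0, [0, 0, 0], 0], [0, [0, 0, 0], 0], [0, [0, 0, 0], 0], [0, [0, 0, 0], 0], [0, [0, 0, 0], 0], [0, [0, 0, 0], 0], [0, [0, 0, 0], 0], [0, [0, 0, 0], 0]]}}

```text
time: 4.1
tool_pos: [0.5095, -0.3896, 0.0176]
ee_rot: [-3.141, 0.001, -0.036]
wrist_force: [-0.2, -0.3, 0.4]
width: 0.0612
finger_force: 0.0
```

{"api": "carry_out", "payload": {"increments": [[120, [0, 0, 2], 0], [120, [0, 0, 2], 0], [120, [0, 0, 0], 0], [120, [0, 0, 0], 0]]}}

```text
time: 4.5
tool_pos: [0.5098, -0.3897, 0.014]
ee_rot: [-3.141, 0.0, -0.036]
wrist_force: [1.0, -0.4, 0.4]
width: 0.05
finger_force: 0.0
```

Run:
```python
from h import *
o=robot.get_obs();print(o['time'],o['tool_pos'],o['ee_rot'],o['width'],o['wrist_force'])
c=robot.get_calibration('wrist');print(c['T'])
im=robot.snapshot('wrist'); cv2.imwrite('pics/w4.png',im)
```

```text
4.5 [ 0.50980836 -0.38971031  0.0139824 ] [-3.14149638e+00  3.04755209e-04 -3.56136477e-02] 0.04996264245100884 [ 0.99994152 -0.36106874  0.38872179]
[[-3.56666854e-02 -9.66400730e-01 -2.54553563e-01  5.83843936e-01]
 [-9.99363502e-01  3.43139085e-02  9.75432183e-03 -3.92582317e-01]
 [-6.91856075e-04  2.54739444e-01 -9.67009481e-01  1.99191931e-01]
 [ 0.00000000e+00  0.00000000e+00  0.00000000e+00  1.00000000e+00]]
```

View pics/w4.png

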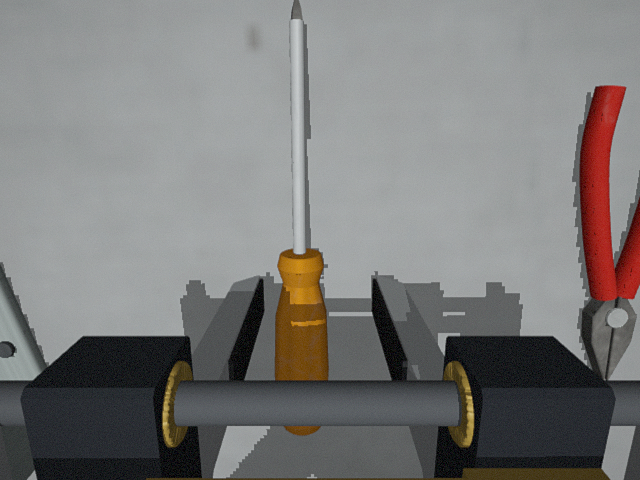

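The view shows the handle's shank end at (300,252) and butt near (302,430). The open fingertips at (263,280) and (374,280) straddle the handle, still high. I'll feel my way down.

{"api": "carry_out", "payload": {"increments": [[120, [0, 3, 2], 0], [120, [0, 3, 2], 0], [120, [0, 0, 2], 0], [120, [0, 0, 0], 0], [120, [0, 0, 0], 0]]}}

```text
time: 5.05
tool_pos: [0.5095, -0.3957, 0.0079]
ee_rot: [-3.141, 0.0, -0.036]
wrist_force: [0.4, 1.1, 0.3]
width: 0.0498
finger_force: 0.0
```

{"api": "carry_out", "payload": {"increments": [[120, [0, 0, 2], 0], [120, [0, 0, 2], 0], [120, [0, 0, 0], 0], [120, [0, 0, 0], 0]]}}

```text
time: 5.45
tool_pos: [0.5096, -0.3957, 0.0041]
ee_rot: [-3.142, 0.0, -0.036]
wrist_force: [-0.1, -0.0, -0.3]
width: 0.0499
finger_force: 0.0
```

{"api": "carry_out", "payload": {"increments": [[120, [0, -7, 0], 0], [120, [0, -7, 0], 0], [120, [0, 0, 2], 0], [120, [0, 0, 2], 0], [120, [0, 0, 0], 0], [120, [0, 0, 0], 0]]}}

```text
time: 6.05
tool_pos: [0.5101, -0.3819, 0.0]
ee_rot: [3.142, 0.0, -0.036]
wrist_force: [0.2, 0.3, -1.0]
width: 0.0499
finger_force: 0.0
```

{"api": "carry_out", "payload": {"increments": [[120, [0, 0, 2], 0], [120, [0, 0, 2], 0], [120, [0, 0, 0], 0], [120, [0, 0, 0], 0]]}}

```text
time: 6.45
tool_pos: [0.5101, -0.3818, -0.004]
ee_rot: [-3.141, 0.0, -0.036]
wrist_force: [0.8, 0.3, -0.1]
width: 0.0498
finger_force: 0.0
```

{"api": "carry_out", "payload": {"increments": [[120, [0, 0, 1], 0], [120, [0, 0, 1], 0], [120, [0, 0, 0], 0], [120, [0, 0, 0], 0]]}}

```text
time: 6.85
tool_pos: [0.5102, -0.3818, -0.0058]
ee_rot: [3.141, 0.0, -0.036]
wrist_force: [-0.9, 0.8, -0.3]
width: 0.0499
finger_force: 0.0
```

{"api": "carry_out", "payload": {"increments": [[255, [0, 0, 0], 0], [255, [0, 0, 0], 0], [255, [0, 0, 0], 0], [255, [0, 0, 0], 0], [255, [0, 0, 0], 0], [255, [0, 0, 0], 0], [255, [0, 0, 0], 0]]}}

```text
time: 7.55
tool_pos: [0.5102, -0.3818, -0.0058]
ee_rot: [3.141, -0.0, -0.036]
wrist_force: [0.7, -0.9, -0.6]
width: 0.0267
finger_force: 30.0
```

The driver is gripped at 26.7 mm with 30 N. Next I lift, turn and carry it over the cradle.

{"api": "carry_out", "payload": {"increments": [[255, [0, 0, -30], 0], [255, [0, 0, -38], -6.5], [255, [0, 0, -38], -6.5], [255, [4, -32, 0], 0], [255, [4, -42, 0], 0], [255, [4, -42, 0], 0], [255, [4, -42, 0], 0], [255, [1, -41, 0], 0]]}}

```text
time: 8.35
tool_pos: [0.4886, -0.1813, 0.0999]
ee_rot: [-3.141, -0.0, 0.191]
wrist_force: [0.2, 1.0, 0.1]
width: 0.0264
finger_force: 30.0
```

{"api": "carry_out", "payload": {"increments": [[255, [0, 0, 0], 0], [255, [0, 0, 0], 0], [255, [0, 0, 0], 0]]}}

```text
time: 8.65
tool_pos: [0.4892, -0.1841, 0.1002]
ee_rot: [3.141, -0.0, 0.191]
wrist_force: [-0.3, -0.3, -0.8]
width: 0.027
finger_force: 30.0
```

Run:
```python
from h import *
o=robot.get_obs();print(o['time'],o['tool_pos'],o['ee_rot'],o['width'],o['finger_force'])
c=robot.get_calibration('wrist');np.save('w5.npy',c)
im=robot.snapshot('wrist'); cv2.imwrite('pics/w5.png',im)
```

```text
8.65 [ 0.48923428 -0.18407771  0.10018882] [ 3.14082571e+00 -5.86248933e-06  1.90585300e-01] 0.027048986008091847 29.991331100463867
```

View pics/w5.png

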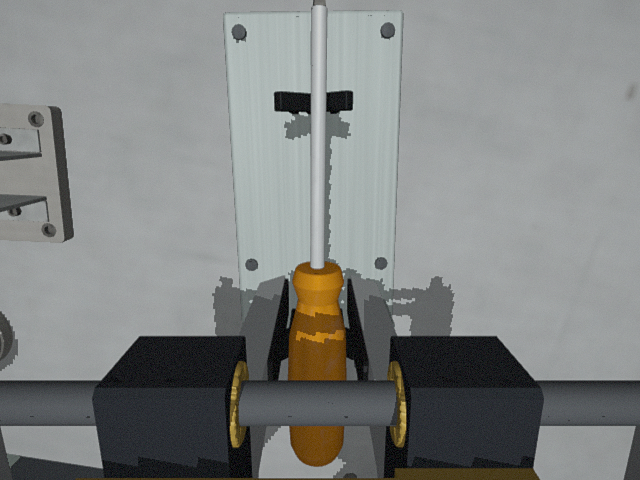

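The driver hangs level over the cradle. The shank is at column 318, the handle end at (318,267), the narrow V centred at (314,101), and the plate corners at (223,13) and (403,12).

Run:
```python
from h import *
c=np.load('w5.npy',allow_pickle=True).item()
tl=onz(c,223.5,13,.008);tr=onz(c,403,12,.008);h=[onz(c,u,v,.008) for u,v in((238.5,33),(387.5,31),(251.5,265),(381,263.5))]
print(tl,tr,np.linalg.norm(tl-tr))
x=(tr-tl)[:2];x/=np.linalg.norm(x);y=np.array([-x[1],x[0]])
y2=(h[0]+h[1]-h[2]-h[3])[:2];print('yaws',np.arctan2(y[1],y[0]),np.arctan2(y2[1],y2[0]))
y=y2/np.linalg.norm(y2);x=np.array([y[1],-y[0]])
ctr=(tl+tr)[:2]/2-.115*y;print('ctr',ctr)
F=lambda p:(round(1e3*x@(p[:2]-ctr),1),round(1e3*y@(p[:2]-ctr),1))
print('nv',F(onz(c,314,101,.05)))
for z in(.1135,.1195,.1255): print(z,'end',F(onz(c,318,267,z)),'shank',F(onz(c,319.3,20,z)))
print('tcp',F(np.array([.4892,-.1841])))
```

```text
[ 0.61741723 -0.10192391  0.008     ] [ 0.63841948 -0.20784494  0.008     ] 0.1079831395932547
yaws 0.19574321925864832 0.2031618016036781
ctr [ 0.5152835  -0.17808764]
nv (np.float64(0.0), np.float64(61.8))
0.1135 end (np.float64(1.2), np.float64(-10.7)) shank (np.float64(2.8), np.float64(86.7))
0.1195 end (np.float64(1.2), np.float64(-8.6)) shank (np.float64(2.8), np.float64(85.3))
0.1255 end (np.float64(1.2), np.float64(-6.6)) shank (np.float64(2.8), np.float64(83.9))
tcp (np.float64(0.6), np.float64(-26.8))
```

{"api": "carry_out", "payload": {"increments": [[255, [0, -1, 25], -0.5], [255, [0, 0, 25], 0], [255, [0, 0, 12], 0], [255, [0, 0, 6], 0], [255, [0, 0, 2], 0], [255, [0, 0, 0], 0], [255, [0, 0, 0], 0]]}}

```text
time: 9.4
tool_pos: [0.4898, -0.1827, 0.0314]
ee_rot: [3.14, -0.002, 0.2]
wrist_force: [-0.6, -0.4, -1.0]
width: 0.027
finger_force: 30.0
```

{"api": "carry_out", "payload": {"increments": [[255, [0, 0, 1.5], 0], [255, [0, 0, 0], 0], [255, [0, 0, 0], 0]]}}

```text
time: 9.7
tool_pos: [0.489, -0.1822, 0.029]
ee_rot: [3.141, -0.0, 0.2]
wrist_force: [-0.9, -0.1, -0.7]
width: 0.027
finger_force: 30.0
```

{"api": "carry_out", "payload": {"increments": [[255, [0, 0, 1.5], 0], [255, [0, 0, 0], 0], [255, [0, 0, 0], 0]]}}

```text
time: 10.0
tool_pos: [0.489, -0.1824, 0.0273]
ee_rot: [3.141, -0.0, 0.2]
wrist_force: [-0.4, -0.7, -0.4]
width: 0.0273
finger_force: 30.0
```

{"api": "carry_out", "payload": {"increments": [[255, [0, 0, 1], 0], [255, [0, 0, 0], 0], [255, [0, 0, 0], 0]]}}

```text
time: 10.3
tool_pos: [0.4892, -0.1826, 0.0266]
ee_rot: [3.14, -0.001, 0.2]
wrist_force: [0.1, -1.4, 1.9]
width: 0.0267
finger_force: 30.0
```

{"api": "carry_out", "payload": {"increments": [[110, [0, 0, 0], 0], [110, [0, 0, 0], 0], [110, [0, 0, 0], 0], [110, [0, 0, 0], 0], [110, [0, 0, 0], 0]]}}

```text
time: 10.8
tool_pos: [0.4888, -0.1821, 0.026]
ee_rot: [-3.141, 0.0, 0.2]
wrist_force: [-0.0, 0.1, -0.0]
width: 0.0535
finger_force: 0.0
```

{"api": "carry_out", "payload": {"increments": [[110, [0, 0, -15], 0], [110, [0, 0, -35], 0], [110, [0, 0, -45], 0], [110, [0, 0, -40], 0], [255, [0, 0, 0], 0], [255, [0, 0, 0], 0]]}}

```text
time: 11.4
tool_pos: [0.4895, -0.1824, 0.1623]
ee_rot: [3.14, -0.002, 0.2]
wrist_force: [-0.5, 0.2, -0.8]
width: 0.0409
finger_force: 0.0
```

Run:
```python
from h import *
o=robot.get_obs();print(o['time'],o['tool_pos'],o['ee_rot'],o['width'],o['finger_force'])
c=robot.get_calibration('wrist');np.save('w6.npy',c)
im=robot.snapshot('wrist');t=robot.snapshot('top');s=robot.snapshot('side'); cv2.imwrite('pics/t6f.png',t);cv2.imwrite('pics/s6f.png',s)
a=np.hstack([cv2.resize(t[180:300,270:390],(300,300),interpolation=2),cv2.resize(s[200:300,270:390],(360,300),interpolation=2)])
cv2.imwrite('pics/w6.png',np.vstack([cv2.copyMakeBorder(cv2.resize(im,(400,300)),0,0,0,260,0),a]))
```

```text
11.4 [ 0.48947478 -0.18242675  0.16234759] [ 3.13987704e+00 -2.16312279e-03  2.00032186e-01] 0.040920755984647804 0.0
```

View pics/w6.png

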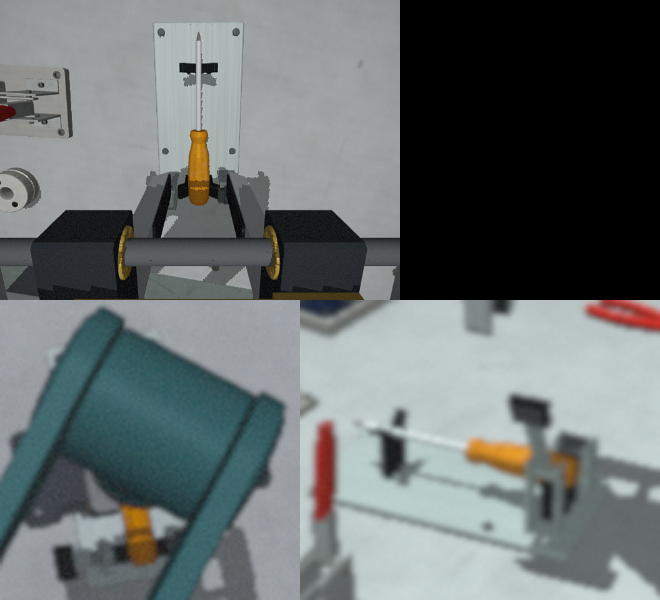

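The picture shows the driver lying in both V supports and let go, with the bar still upright. Next I move the closed fingers to the bar's outer side.

{"api": "carry_out", "payload": {"increments": [[255, [0, -35, -10], 0], [255, [0, -35, 0], 0], [255, [0, -35, 0], 0], [255, [-31, 0, 0], 0], [255, [-31, 0, 0], 0], [255, [0, 0, 32], 0], [255, [0, 0, 32], 0], [255, [0, 0, 0], 0]]}}

```text
time: 12.35
tool_pos: [0.4026, -0.0899, 0.1011]
ee_rot: [-3.135, 0.011, 0.2]
wrist_force: [0.4, 0.2, -0.4]
width: 0.0004
finger_force: 0.0
```

Run:
```python
from h import *
o=robot.get_obs();print(o['time'],o['tool_pos'],o['ee_rot'],o['width'],o['wrist_force'])
p=o['tool_pos'][:2]-[.5152,-.178];a=.2
print(p@[np.sin(a),-np.cos(a)],p@[np.cos(a),np.sin(a)])
s=robot.snapshot('side');cv2.imwrite('pics/s7.png',cv2.resize(s[180:320,250:410],(640,560),interpolation=2))
```

```text
12.35 [ 0.40259528 -0.08993689  0.10109794] [-3.13485165  0.01098927  0.1998524 ] 0.00035811731269527964 [ 0.35865505  0.203651   -0.3505329 ]
-0.10867881275893529 -0.0928646835002393
```

View pics/s7.png

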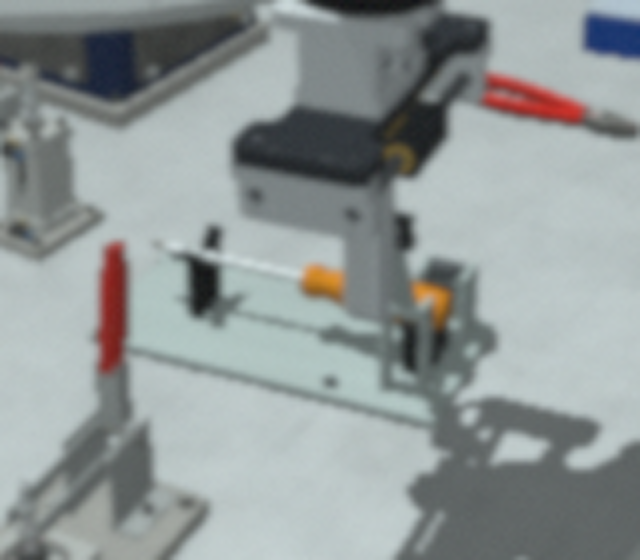

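The finger stands on the bar's outer side with its tip at about (368,315), level with the bar and clear of the handle. Now I push the bar over.

{"api": "carry_out", "payload": {"increments": [[255, [0, 14, 0], 0], [255, [0, 14, 0], 0], [255, [0, 14, 0], 0], [255, [0, 14, 0], 0], [255, [0, 14, 0], 0], [255, [0, 12, 0], 0], [255, [0, 8, 0], 0], [255, [0, 0, 0], 0]]}}

```text
time: 13.2
tool_pos: [0.4252, -0.1809, 0.1071]
ee_rot: [-3.142, 0.0, 0.199]
wrist_force: [0.6, -0.1, -0.2]
width: 0.0004
finger_force: 0.0
```

{"api": "carry_out", "payload": {"increments": [[255, [0, 0, 0], 0], [255, [0, 0, 0], 0], [255, [0, 0, 0], 0]]}}

```text
time: 13.5
tool_pos: [0.4251, -0.1793, 0.1072]
ee_rot: [3.142, -0.0, 0.201]
wrist_force: [0.0, -0.3, -0.4]
width: 0.0005
finger_force: 0.0
```

Run:
```python
from h import *
o=robot.get_obs();print(o['time'],o['tool_pos'],o['ee_rot'],o['wrist_force'])
p=o['tool_pos'][:2]-[.5152,-.178];a=.2;y=np.array([np.cos(a),np.sin(a)]);x=np.array([y[1],-y[0]])
print(p@x,p@y)
# dark tab pixels in the side view: predicted at rest vs open
s=robot.snapshot('side');cs=robot.get_calibration('side');t=robot.snapshot('top');ct=robot.get_calibration('top')
g=cv2.cvtColor(s,cv2.COLOR_BGR2GRAY)
for n,(cx,z) in dict(rest=(.046,.084),open=(-.06,.141)).items():
    P=np.r_[np.array([.5152,-.178])+cx*x-.088*y,z]
    u,v=proj(cs,P).round().astype(int);print(n,(u,v));print(g[v-5:v+6,u-6:u+7])
    f=cv2.imread('pics/side0.png',0);print(f[v-5:v+6,u-6:u+7].min(1))
```

```text
13.5 [ 0.4250959  -0.17929905  0.10721531] [ 3.14158777e+00 -6.47804614e-05  2.00766213e-01] [ 0.02464943 -0.29603433 -0.41612315]
-0.0166277668429394 -0.08856610154093966
rest (np.int64(364), np.int64(233))
[[127 122 130 157 185 198 203 204 205 204 204 205 204]
 [125 119 130 156 183 196 201 201 203 203 205 203 204]
 [125 121 125 144 167 181 186 190 194 197 198 200 202]
 [125 119 121 122 136 142 149 159 167 175 180 186 191]
 [122 118 112 106 101 103 109 119 129 133 138 148 167]
 [120 114 109  98  90  90  92  94  98  95  94 108 144]
 [118 112 106  97  91  87  87  87  88  82  73  91 136]
 [110 105  99  92  88  87  90  91  87  80  72  98 147]
 [ 97  95  89  88  87  86  84  84  79  71  80 120 163]
 [ 90  97  95  88  82  79  74  75  69  72 103 146 180]
 [121 137 138 129 119 101  79  61  61  83 127 169 192]]
[ 92  90  87 102 129 160 179 184 182 182 181]
open (np.int64(348), np.int64(233))
[[200 201 199 199 200 200 197 184 161 142 135 136 135]
 [199 199 199 198 198 198 195 182 157 142 137 135 135]
 [199 199 198 199 199 198 194 182 159 142 135 135 135]
 [199 199 197 198 199 197 195 183 160 145 136 134 134]
 [199 197 198 197 198 197 195 183 162 143 137 135 135]
 [200 198 198 199 200 199 198 185 162 142 132 133 132]
 [200 199 200 201 202 200 199 188 168 145 131 128 128]
 [201 202 201 202 203 204 204 197 184 165 149 139 135]
 [205 203 203 203 205 204 204 203 199 190 182 171 164]
 [204 202 203 202 204 206 207 205 205 202 199 195 184]
 [204 203 205 204 204 205 205 204 204 202 202 201 194]]
[182 180 167 128  82  54  44  45  46  48  40]
```

Dark tab pixels now sit at the predicted rest spot and are gone from the open spot, so the bar has fallen onto the catch. Next I go over the tab and press it.

{"api": "carry_out", "payload": {"increments": [[255, [0, 16, -10], 0], [255, [0, 24, 0], 0], [255, [0, 24, 0], 0], [255, [0, 0, 10], 0], [255, [0, 0, 10], 0], [255, [0, 0, 10], 0], [255, [0, 0, 0], 0], [255, [0, 0, 0], 0]]}}

```text
time: 14.4
tool_pos: [0.4375, -0.2415, 0.0866]
ee_rot: [-3.141, 0.001, 0.201]
wrist_force: [-0.2, -1.2, -0.4]
width: 0.0006
finger_force: 0.0
```

{"api": "carry_out", "payload": {"increments": [[255, [0, 0, 3], 0], [255, [0, 0, 3], 0], [255, [0, 0, 3], 0], [255, [0, 0, 0], 0], [255, [0, 0, 0], 0]]}}

```text
time: 14.9
tool_pos: [0.4378, -0.2426, 0.0782]
ee_rot: [3.142, 0.0, 0.2]
wrist_force: [-0.2, 0.3, 0.3]
width: 0.0009
finger_force: 0.0
```

{"api": "carry_out", "payload": {"increments": [[255, [0, 0, 3], 0], [255, [0, 0, 3], 0], [255, [0, 0, 3], 0], [255, [0, 0, 0], 0], [255, [0, 0, 0], 0]]}}

```text
time: 15.4
tool_pos: [0.4378, -0.2425, 0.069]
ee_rot: [3.142, 0.0, 0.2]
wrist_force: [0.2, -0.7, 1.0]
width: 0.0003
finger_force: 0.5
```

{"api": "carry_out", "payload": {"increments": [[255, [0, 0, 3], 0], [255, [0, 0, 3], 0], [255, [0, 0, 0], 0], [255, [0, 0, 0], 0]]}}

```text
time: 15.8
tool_pos: [0.4378, -0.2425, 0.0637]
ee_rot: [-3.142, 0.0, 0.2]
wrist_force: [-1.2, 0.7, 5.4]
width: 0.0004
finger_force: 2.5
```

{"api": "carry_out", "payload": {"increments": [[255, [0, 0, 3], 0], [255, [0, 0, 3], 0], [255, [0, 0, 0], 0], [255, [0, 0, 0], 0]]}}

```text
time: 16.2
tool_pos: [0.4382, -0.2426, 0.0625]
ee_rot: [3.14, -0.001, 0.2]
wrist_force: [-8.3, 5.6, 24.9]
width: 0.0007
finger_force: 12.6
```

{"api": "carry_out", "payload": {"increments": [[255, [0, 0, 3], 0], [255, [0, 0, 3], 0], [255, [0, 0, 0], 0], [255, [0, 0, 0], 0]]}}

```text
time: 16.6
tool_pos: [0.4386, -0.2426, 0.0614]
ee_rot: [3.139, -0.003, 0.201]
wrist_force: [-15.4, 11.4, 45.5]
width: 0.0006
finger_force: 22.8
```

The stop is firm at tip height of about 70 mm, the home height. I'll retreat and check by pixels.

{"api": "carry_out", "payload": {"increments": [[255, [0, 0, -12], 0], [255, [0, 0, -30], 0], [255, [0, 0, -40], 0], [255, [0, 0, -40], 0], [255, [0, 40, 0], 0], [255, [0, 45, 0], 0], [255, [0, 45, 0], 0], [255, [0, 45, 0], 0]]}}

```text
time: 17.4
tool_pos: [0.4727, -0.4155, 0.1723]
ee_rot: [-3.141, 0.0, 0.2]
wrist_force: [0.6, -0.6, 0.6]
width: 0.0002
finger_force: 0.0
```

{"api": "carry_out", "payload": {"increments": [[255, [0, 0, 0], 0], [255, [0, 0, 0], 0], [255, [0, 0, 0], 0]]}}

```text
time: 17.7
tool_pos: [0.4725, -0.4129, 0.1729]
ee_rot: [-3.14, 0.0, 0.201]
wrist_force: [0.2, -0.3, 0.2]
width: 0.0004
finger_force: 0.0
```

Run:
```python
from h import *
o=robot.get_obs();print(o['time'],o['tool_pos'],o['wrist_force'])
a=.2;y=np.array([np.cos(a),np.sin(a)]);x=np.array([y[1],-y[0]]);C=np.array([.5152,-.178])
s=robot.snapshot('side');c=robot.get_calibration('side');g=cv2.cvtColor(s,cv2.COLOR_BGR2GRAY);cv2.imwrite('pics/s8.png',s)
old=None
W=lambda cx,cy,z:np.r_[C+cx*x+cy*y,z]
for z0,th in ((0,0.),(0,.17)):
    H=np.array([-.034,.065]);
    r=lambda d,h:(H[0]+d*np.cos(th)-h*np.sin(th),H[1]+d*np.sin(th)+h*np.cos(th))
    pts=[proj(c,W(r(d,.005)[0],yy,r(d,.005)[1])) for d,yy in((.067,-.103),(.095,-.103),(.095,-.073),(.067,-.073))]
    print(th,np.round(pts,1).tolist())
print(g[222:252,352:382:1])
hsv=cv2.cvtColor(s,cv2.COLOR_BGR2HSV);m=cv2.inRange(hsv,(10,120,90),(25,255,255));m[:210]=0;m[270:]=0;m[:,:320]=0;m[:,400:]=0
ys,xs=np.nonzero(m);print('orange',xs.min(),xs.max(),ys.min(),ys.max())
```

```text
17.7 [ 0.47253087 -0.41291972  0.1728523 ] [ 0.20354825 -0.31497649  0.23856114]
0.0 [[367.6, 241.6], [371.4, 236.0], [359.8, 233.6], [355.9, 239.0]]
0.17 [[367.5, 237.9], [371.4, 230.8], [359.7, 228.4], [355.7, 235.4]]
[[191 191 190 193 192 193 193 191 192 192 192 194 192 193 193 193 192 193
  191 190 190 189 190 189 188 189 190 191 190 191]
 [192 193 191 191 191 192 193 193 193 194 192 193 194 193 193 194 193 191
  191 191 190 190 188 188 189 190 189 190 191 192]
 [192 192 192 191 191 192 192 194 193 193 193 193 192 193 193 192 193 193
  192 191 190 190 189 187 188 191 191 191 193 193]
 [192 192 191 191 192 192 193 194 193 193 193 193 194 193 193 193 193 193
  193 192 191 190 190 190 190 191 191 193 193 192]
 [191 190 190 191 191 193 193 193 193 192 193 193 193 193 194 194 194 194
  193 193 192 190 192 192 190 191 192 193 193 192]
 [191 191 192 191 192 192 193 193 192 192 194 194 194 193 193 194 194 193
  194 193 192 192 192 193 191 192 191 190 192 193]
 [192 193 194 193 193 193 194 192 191 190 192 193 193 194 195 194 195 194
  193 192 192 191 192 190 190 190 191 189 191 189]
 [193
[... 2193 characters left out ...]

  180 187 189 189 192 192 193 193 193 192 192 192]
 [196 192 191 189 191 190 189 182 166 134  97  74  78 102 122 126 130 155
  177 187 190 191 190 191 192 192 191 192 194 194]
 [193 192 191 193 191 189 186 173 147 111  80  75  95 125 141 133 130 153
  178 189 189 192 193 191 190 190 192 192 194 195]
 [185 190 191 191 189 187 177 157 125  91  78  86 110 138 144 129 126 154
  180 190 193 192 193 191 191 191 192 193 193 194]
 [177 186 189 190 187 181 165 134 101  80  82  93 112 128 125 113 123 155
  182 191 192 194 192 193 194 194 193 194 193 194]
 [179 187 189 189 185 173 146 109  81  73  79  95 108 115 112 106 123 157
  182 191 193 194 195 195 194 194 194 193 193 192]]
orange 326 362 247 261
```

The tab's top edge dropped about 5 px from its resting spot, which matches 0.17 → 0 rad. The bar stayed home after release and the handle is still seated.

```bash
python3 -c "
from bench import robot
print(robot.close_job())"
```

```text
the job is handed in; nothing more can be done
None
```

The screwdriver lies in both V supports, the retaining bar is snapped home over its handle and the job is handed in; the call returned no verdict, so I checked only pixel positions in the side view and the wrist force, and did not re-measure the side cutters, puck or pen.

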